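# Pump down the sample vacuum chamber

## Task

Pump the blue plunger of the white vacuum unit with closed fingertips, pressing it fully down and letting it spring back up again and again, until the indicator pin beside it is fully out and rises no further, its green band clear of the collar. Then push the yellow-tipped valve lever right over to the far side and leave everything released. Only press and push: do not touch the pin itself, and leave the other things on the bench where they stand.

Things in the scene. Friction and masses are not known exactly. Their poses are not given: they have to be found in the camera images.
- pump_unit: White vacuum pump unit, fixed to the bench. Housing 130 (x) x 280 (y) x 60 mm high, its length from y -150 to +130 in its frame; origin on the bench under the indicator pin, z up; its yaw varies. Along its y axis: plunger at y +80, indicator pin at y 0, valve lever at y -90; a black-footed clear dome (132 mm across, 108 mm high in all) stands beside the housing at y -225. Its -x side faces roughly towards the robot.
- plunger_top (a point): Centre of the flat top of the plunger's blue cap (48 mm across, 12 mm thick), 102 mm above the bench when up; it moves with the plunger. The cap is on a 20 mm steel stem over a steel collar 60 mm across whose top is 70 mm above the bench.
- plunger (a joint): How far the plunger is pressed, in m: 0 = up (at rest), 0.018 = fully down. It moves straight down against a spring that takes 4 N at the start and about 11 N fully down, and springs back up by itself in under half a second. Only the way down raises the pin, in proportion (about 6.4 mm for a full stroke); the way up leaves the pin where it is.
- pin_top (a point): Centre of the top of the indicator pin, 12 mm across, upright, in a black collar 26 mm across; its upper 18 mm are red, the next 7 mm are a green band, and below that it is bare steel (7 mm of steel shows when fully out). It stands 2 mm above the collar when in and 32 mm when fully out (98 mm above the bench).
- pin_collar (a point): Fixed point on the pin's axis at the top of its black collar, 66 mm above the bench.
- pin (a joint): How far the indicator pin is out, in m: 0 = in, 0.030 = fully out at its stop. It starts between 0 and 0.010 and stays where it is between strokes, so three to five full strokes are needed.
- valve_tip (a point): Centre of the yellow ball (26 mm across) at the end of the valve lever; it moves with the lever. The lever is a 10 mm steel rod, 80 mm from its pivot to the ball's centre, the pivot 82 mm above the bench on a grey block 70 (x) x 50 (y) x 25 mm on top of the housing.
- valve (a joint): Angle of the valve lever in rad: 0 = leaning 0.5 rad to the unit's -x side (towards the robot), 1.0 = leaning 0.5 rad to its +x side (far side), at its stop. It starts between 0 and 0.2, moves only in the unit's x-z plane, takes about 1 N at the ball and stays where it is left.
- sample_jar: Bystander: amber glass jar with black cap, 44 mm across, 60 mm high, standing in front of the unit (its -x side); origin at the centre of its underside.
- tube_rack: Bystander: blue block 140 x 50 x 50 mm with three holes, beside the plunger's end of the unit; origin at the centre of its underside.
- tube: Bystander: clear tube with black cap, 19 mm across at the cap, 103 mm high, standing in the rack's middle hole, top 118 mm above the bench; origin at the centre of its underside.
- sachet: Bystander: flat silver foil sachet, 70 x 100 x 6 mm, in front of the unit; origin at the centre of its underside.
- spatula: Bystander: spatula with black handle, about 160 mm long, lying behind the unit (its +x side); origin at its underside.
- glove_box: Bystander: white and green glove carton 240 x 120 x 75 mm, at one side of the bench; a blue glove tuft stands about 16 mm above its top; origin at the centre of its underside.
- towel_pack: Bystander: white pack of paper towels with a blue band, 220 x 110 x 90 mm, at the other side of the bench; origin at the centre of its underside.
- spray_bottle: Bystander: clear spray bottle, 64 mm across, about 206 mm high, on the left of the bench; origin at the centre of its underside.

How it is judged:
By the outcome, as a careful person would: the job done as asked, in the order asked, and still so for the second after the job is handed in, with the robot touching nothing.
It also fails if it takes over 64 s, if anything falls off the work surface, if the arm or the gripper's body presses on something with over 40 N, if the wrist force passes 120 N, or if a joint passes its speed limit or range.

## Robot

A 6-joint arm with a two-finger parallel gripper is mounted at the origin on the work surface. World frame = base frame: x ahead of the robot, y to its left, z up, the work surface at z = 0. Lengths are in m, angles in degrees, forces in N, time in s.
With the tool pointing down it reaches from about 0.325 to 0.85 m from the base axis. Payload 4.4 kg.
Tool frame: the origin (TCP) lies at the very end of the fingers, on their centre line; the grasp point (between the pads) lies 19 mm behind it; z points along the fingers, y is the direction in which the jaws open and shut (so a half turn about z gives the same grasp; the last joint's range is limited). The gripper opens to 94 mm and grips with 3 to 60 N. Pads are 16 mm wide; open, the fingers measure 119 mm over their backs; the gripper's body (75 mm by 177 mm) begins 78 mm behind the grasp point.
Start: joints at [55.892, 11.837, 88.321, -0, 79.842, -8.623], TCP at [0.247, 0.519, 0.205] pointing down, gripper open.
Joint ranges: [-156.59, 156.59], [-49.26, 127.26], [12.9, 141.05], [-63.56, 243.56], [4.71, 150.69], [-161.64, 161.64]. Speed limits (degrees/s): [159.86, 159.86, 180, 180, 180, 180].

## Interface

Orientations are given as a 3x3 rotation matrix whose columns are the frame's x, y, z axes.
In Python, from cell import robot gives the robot as it stands. The module is installed in compiled form; this text tells all that it offers.
- The arm moves only by the tool drive_tool, never from a script. Its argument "targets" is a list of rows, each an object with "delta_pos": the shift along the tool's x, y, z in cm, a list of three; "delta_rot": the turn, a rotation vector about the tool's x, y, z in degrees, a list of three; "gripper": the opening, from -1 (shut) to 1 (fully open), so that 0 is half open. In form: [{"delta_pos": [tx, ty, tz], "delta_rot": [wx, wy, wz], "gripper": gripper}, ...]. A call has 1 to 8 rows; each row shifts and turns the pose as measured when the row begins, along the tool's axes as they then stand; what a row does not reach is not made up. A row lasts 1/8 s, in which the tool goes at most 62.5 mm and 10.7 degrees, less where a joint would pass 70% of its speed; a pose out of reach is approached as far as the arm can. A call is refused whole if a number of a shift passes 6.25 or a number of a turn 10.7, either way. A call with a gripper value outside its range is refused whole. The fingers move at their own pace and stop on an object; "grip_force" is the grip in N (left out, the last holds). Time passes only in rows, so rows that do not move let the fingers close. It gives the time, the measured TCP pose, the force and the opening at its end, in the units of the state.
- robot.state(): the state, without advancing time (a new reading comes with each control period).
- robot.read_camera(name): name is "side" or "top"; returns the picture (400x640x3 uint8, red, green, blue); there is no depth.
- robot.camera_params(name): a dict with "K" (3x3 intrinsics, pixels), "rvec" (rotation vector, rad) and "tvec" (3), from world to camera coordinates, as OpenCV has them. Camera axes: x right, y down, z forward; pixel columns grow to the right and rows downward; lengths in m; the calibration is good to about 2 mm. A picture is of the moment at which its call begins. camera_params takes no time and is no camera call.
- robot.close_job(): hands the job in, once; it reports no verdict.
Trained networks look in the newest picture that a camera, given by its name, has taken for a name from the list of things; names that differ only in an ending like _2 or _b are one class to them, and where a whole thing is asked for, a point or a joint stands for the part that bears it (a point fixed in the world has none). Each returns a list of dicts, best first, with "confidence" (0 to 1); they miss things now and then, are a little off and sometimes report something else, mostly with a low value. They report only what shows in the picture. A call takes as long as a camera call.
- robot.regions_of(camera, name): "pixels" (400x640 bool, what is visible of it).
- robot.pinpoint(camera, name): "at" ([x, y, z] in m, in world coordinates, good to about 4 mm: a listed point, or the origin of a listed thing).
The state is a dict: "clock": time; "q": joint angles; "qvel": joint speeds; "joint_efforts": joint torques, N m; "ee_pos": TCP position; "ee_rot": TCP orientation; "force": force on the tool from outside, world axes, zero at the start; "torque": the same for the moment, N m; "grip_width": opening from 0.0 (shut) to 1.0 (fully open).
Only numpy, scipy, OpenCV 4.12 (cv2) and the standard library are available. Lean on these libraries where they do the work, as an engineer would, in place of code of your own. Each camera call takes 0.05 s, during which the arm holds its last target. There are 200 camera calls.

## Working session

There is one attempt and no reset: what is moved stays moved. The work goes in short steps, Python scripts to look and compute and a tool call to move; the robot and the scene stay as the last step left them, time stands still between calls to the robot, and variables do not carry over. Pictures are saved under pics/ and viewed, about 8 in all and at most 12, crops included, and the job is handed in when it is done.

Besides the shell and the picture viewer there is one more tool, called after "Emit:" as name(argument=value, ...) on one line, values as JSON. drive_tool: Moves the arm, as the interface text tells. Its arguments: {"type":"object","properties":{"targets":{"type":"array","items":{"type":"object","properties":{"delta_pos":{"type":"array","items":{"type":"number"}},"delta_rot":{"type":"array","items":{"type":"number"}},"gripper":{"type":"number"}}}},"grip_force":{"type":"number"}},"required":["targets"]}

```bash
mkdir -p pics; cat > h.py <<'E'
from cell import robot
import numpy as np, cv2
def look(c,f=None):
    im=robot.read_camera(c)
    if f: cv2.imwrite('pics/'+f,im[:,:,::-1])
    return im
def proj(c,P):
    p=robot.camera_params(c)
    return cv2.projectPoints(np.array(P,float).reshape(-1,1,3),p['rvec'],p['tvec'],p['K'],None)[0].reshape(-1,2)
def st():
    s=robot.state();print('t',round(s['clock'],2),'pos',np.round(s['ee_pos'],4),'F',np.round(s['force'],1),'w',s['grip_width']);return s
E
python3 - <<'E'
from h import *
s=st();print(np.round(s['ee_rot'],3))
a=look('side','s0.png');b=look('top','t0.png')
cv2.imwrite('pics/b0.png',cv2.resize(np.vstack([a,b])[:,:,::-1],(480,600)))
for n in ['pump_unit','plunger_top','pin_top','pin_collar','valve_tip']+['sample_jar','tube','tube_rack','spray_bottle']:
  for c in ['side','top']:
    r=robot.pinpoint(c,n); print(n,c,[(np.round(x['at'],4),round(x['confidence'],2)) for x in r[:2]])
E
```

```text
t 0.0 pos [0.247  0.5184 0.2043] F [ 0.9  0.  -0.4] w 0.9992974021056723
[[-0.903  0.43  -0.001]
 [ 0.43   0.903 -0.002]
 [ 0.    -0.002 -1.   ]]
pump_unit side [(array([ 0.52  ,  0.1038, -0.0031]), 0.94)]
pump_unit top [(array([ 5.187e-01,  1.024e-01, -4.000e-04]), 0.6)]
plunger_top side [(array([0.5032, 0.1853, 0.1056]), 0.82)]
plunger_top top []
pin_top side []
pin_top top [(array([ 0.4145, -0.0125, -0.0016]), 0.34)]
pin_collar side [(array([0.5173, 0.103 , 0.0671]), 0.56)]
pin_collar top [(array([0.5195, 0.1058, 0.0655]), 0.84)]
valve_tip side [(array([0.5159, 0.0084, 0.1612]), 0.59), (array([ 4.17e-01, -2.19e-02, -3.00e-04]), 0.15)]
valve_tip top [(array([0.5182, 0.0138, 0.159 ]), 0.63), (array([0.4768, 0.325 , 0.0175]), 0.6)]
sample_jar side [(array([0.377 , 0.125 , 0.0011]), 0.89), (array([0.4772, 0.3244, 0.0155]), 0.64)]
sample_jar top [(array([ 0.3786,  0.1269, -0.0022]), 0.7)]
tube side [(array([0.4805, 0.3244, 0.0115]), 0.61)]
tube top [(array([0.477 , 0.325 , 0.0184]), 0.49)]
tube_rack side [(array([ 0.4759,  0.3204, -0.001 ]), 0.75), (array([ 0.6615,  0.1336, -0.0018]), 0.51)]
tube_rack top [(array([ 0.4776,  0.3234, -0.0023]), 0.64)]
spray_bottle side [(array([0.3421, 0.4614, 0.0012]), 0.89)]
spray_bottle top [(array([0.3481, 0.4589, 0.0018]), 0.94)]
```

View pics/s0.png

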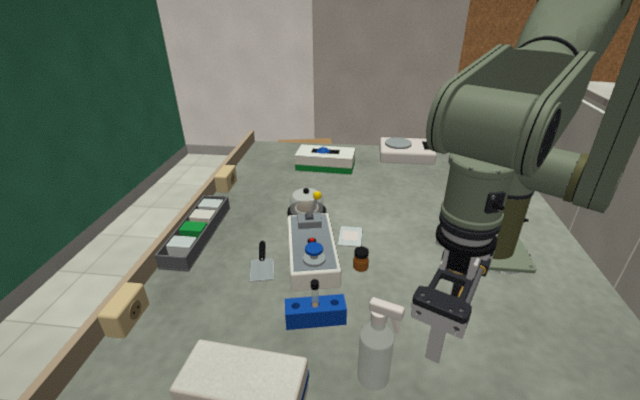

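View pics/t0.png

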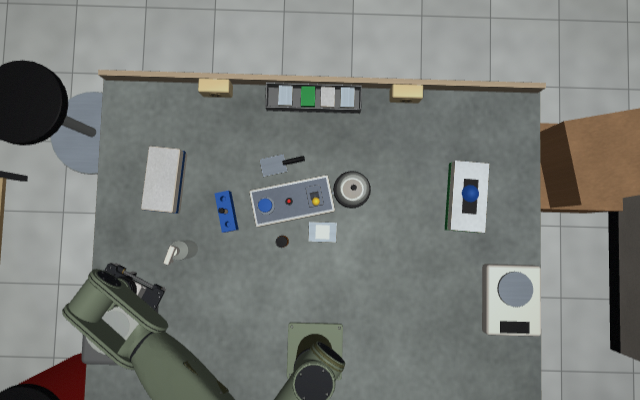

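The side view shows the blue cap at about (314,250), the yellow ball at (317,196) and the spray bottle near the gripper. In the top view the cap is at (265,205), the pin at (289,201) and the ball at (316,201). I'll refine the yaw, and meanwhile raise the arm, turn it in line with the unit and close the gripper.

Emit:
drive_tool(targets=[{"delta_pos":[0,0,-3],"delta_rot":[0,0,0],"gripper":-1},{"delta_pos":[0,0,-3],"delta_rot":[0,0,-9],"gripper":-1},{"delta_pos":[0,0,-3],"delta_rot":[0,0,-9],"gripper":-1},{"delta_pos":[0,0,-1],"delta_rot":[0,0,-9],"gripper":-1},{"delta_pos":[0,0,0],"delta_rot":[0,0,-9],"gripper":-1},{"delta_pos":[0,0,0],"delta_rot":[0,0,0],"gripper":-1}], grip_force=20)

```text
clock: 1.75
ee_pos: [0.2472, 0.5188, 0.3084]
ee_rot: [[-0.98, -0.201, -0.001], [-0.201, 0.98, -0.001], [0.001, -0.001, -1.0]]
force: [0.5, -1.0, -0.9]
grip_width: 0.4
```

```bash
cat >> h.py <<'E'
def pose(O,yaw):  # unit frame -> world
    c,s=np.cos(yaw),np.sin(yaw); return lambda p: np.array([O[0]+c*p[0]-s*p[1],O[1]+s*p[0]+c*p[1],p[2]])
def delta(P):  # move to world P in tool cm
    s=st(); R=np.array(s['ee_rot']); print('tool y yaw',np.degrees(np.arctan2(R[1,1],R[0,1])),'tilt',np.round(R[:,2],3)); d=R.T@(np.array(P)-s['ee_pos'])*100; print('delta cm',np.round(d,2)); return d
E
python3 - <<'E'
from h import *
from scipy.optimize import least_squares
obs=[]
for c in ['side','top']:
  look(c)
  for n,p in [('pump_unit',(0,0,0)),('plunger_top',(0,.08,.102)),('pin_collar',(0,0,.066))]:
    for r in robot.pinpoint(c,n)[:1]:
      if r['confidence']>.5: obs.append((p,r['at'])); print(c,n,np.round(r['at'],4))
  # blue cap pixels
  im=look(c); hsv=cv2.cvtColor(im,cv2.COLOR_RGB2HSV); m=cv2.inRange(hsv,(105,150,60),(125,255,255))
  u,v=proj(c,[.503,.185,.102])[0].astype(int); w=np.zeros_like(m); w[v-14:v+15,u-14:u+15]=1; ys,xs=np.nonzero(m*w); print(c,'blue',xs.mean(),ys.mean(),len(xs))
  h=np.zeros_like(m)
  print('proj pred',u,v)
f=lambda x: np.concatenate([(pose(x[:2],x[2])(p)-a)[:2] for p,a in obs])
x=least_squares(f,[.518,.103,.19],loss='soft_l1',f_scale=.004).x; print(x,np.degrees(x[2])); T=pose(x[:2],x[2])
P=T((0,.08,.102)); print('plunger',P,'valve pivot',T((0,-.09,.082)))
for c in ['side','top']: print(c,proj(c,P-[0,0,.003]))
delta(P+[0,0,.20])
E
```

```text
side pump_unit [ 0.5146  0.1024 -0.0031]
side plunger_top [0.505  0.1851 0.1036]
side pin_collar [0.5196 0.1061 0.0661]
side blue 313.24870466321244 248.37305699481865 193
proj pred 312 247
top pump_unit [0.5154 0.103  0.0014]
top plunger_top [0.5055 0.1815 0.1032]
top pin_collar [0.4789 0.3265 0.0167]
top blue 264.6830985915493 204.95774647887325 142
proj pred 263 204
[0.51464899 0.10483295 0.11886522] 6.810475698144047
plunger [0.50516215 0.18426846 0.102     ] valve pivot [0.52532169 0.015468   0.082     ]
side [[312.06253317 248.00245351]]
top [[263.73552089 203.53382557]]
t 2.25 pos [0.2472 0.5186 0.3079] F [-0.1  0.7  0.8] w 0.009971407561722915
tool y yaw 101.65583234801177 tilt [-0.001 -0.001 -1.   ]
delta cm [-18.51 -37.96   0.61]
```

Emit:
drive_tool(targets=[{"delta_pos":[-2.3,-4.75,0],"delta_rot":[0,0,0],"gripper":-1},{"delta_pos":[-2.3,-4.75,0],"delta_rot":[0,0,0],"gripper":-1},{"delta_pos":[-2.3,-4.75,0],"delta_rot":[0,0,0],"gripper":-1},{"delta_pos":[-2.3,-4.75,0],"delta_rot":[0,0,0],"gripper":-1},{"delta_pos":[-2.3,-4.75,0],"delta_rot":[0,0,0],"gripper":-1},{"delta_pos":[-2.3,-4.75,0],"delta_rot":[0,0,0],"gripper":-1},{"delta_pos":[-2.3,-4.75,0],"delta_rot":[0,0,0],"gripper":-1},{"delta_pos":[-2.3,-4.75,0],"delta_rot":[0,0,0],"gripper":-1}])

```text
clock: 3.25
ee_pos: [0.5104, 0.1775, 0.3084]
ee_rot: [[-0.978, -0.209, 0.002], [-0.209, 0.978, 0.001], [-0.002, 0.0, -1.0]]
force: [1.0, 0.9, -0.1]
grip_width: 0.006
```

```bash
python3 - <<'E'
from h import *
a=look('side','s1.png');look('top')
for n in ['plunger_top','valve_tip','pin_collar','pump_unit']:
  for c in ['side','top']: print(n,c,[(np.round(x['at'],4),round(x['confidence'],2)) for x in robot.pinpoint(c,n)[:1]])
delta([.503,.183,.14])
cv2.imwrite('pics/s1c.png',cv2.resize(a[150:310,230:430,::-1],(800,640))[:600])
E
```

```text
plunger_top side [(array([0.503 , 0.1829, 0.1019]), 0.64)]
plunger_top top [(array([0.5206, 0.1066, 0.0639]), 0.52)]
valve_tip side [(array([0.5176, 0.0092, 0.1629]), 0.46)]
valve_tip top [(array([0.5168, 0.0103, 0.1577]), 0.37)]
pin_collar side [(array([0.5193, 0.1012, 0.0674]), 0.88)]
pin_collar top [(array([0.52  , 0.1012, 0.0633]), 0.86)]
pump_unit side [(array([ 0.5214,  0.1058, -0.0011]), 0.82)]
pump_unit top [(array([ 5.202e-01,  1.066e-01, -1.000e-04]), 0.56)]
t 3.75 pos [0.5088 0.1802 0.3084] F [ 0.1  0.7 -0.1] w 0.005217201130908711
tool y yaw 102.18437682748798 tilt [ 0.002  0.001 -1.   ]
delta cm [ 0.54  0.39 16.84]
```

View pics/s1c.png

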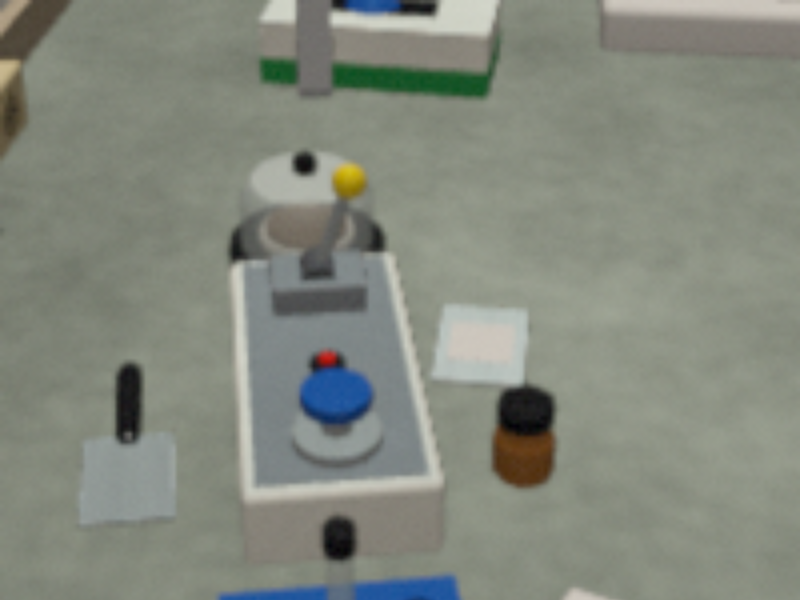

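The crop shows the cap at (335,395) under the fingertip, and the red pin tip at (327,360) just behind it. The ball is at (349,180), leaning toward the robot side. Descending over the cap.

Emit:
drive_tool(targets=[{"delta_pos":[0.5,0.4,5],"delta_rot":[0,0,0],"gripper":-1},{"delta_pos":[0,0,5],"delta_rot":[0,0,0],"gripper":-1},{"delta_pos":[0,0,5],"delta_rot":[0,0,0],"gripper":-1},{"delta_pos":[0,0,2],"delta_rot":[0,0,0],"gripper":-1},{"delta_pos":[0,0,0],"delta_rot":[0,0,0],"gripper":-1},{"delta_pos":[0,0,0],"delta_rot":[0,0,0],"gripper":-1}])

```text
clock: 4.5
ee_pos: [0.5035, 0.1888, 0.1375]
ee_rot: [[-0.976, -0.22, 0.009], [-0.22, 0.976, 0.003], [-0.01, 0.0, -1.0]]
force: [-0.2, -0.6, -0.5]
grip_width: 0.003
```

```bash
python3 - <<'E'
from h import *
delta([.503,.183,.104])
E
```

```text
t 4.5 pos [0.5035 0.1888 0.1375] F [-0.2 -0.6 -0.5] w 0.0033201611277747243
tool y yaw 102.69167970914638 tilt [ 0.009  0.003 -1.   ]
delta cm [ 0.21 -0.55  3.35]
```

Emit:
drive_tool(targets=[{"delta_pos":[0.2,-0.5,1.2],"delta_rot":[0,0.5,0],"gripper":-1},{"delta_pos":[0,0,1.2],"delta_rot":[0,0,0],"gripper":-1},{"delta_pos":[0,0,1.0],"delta_rot":[0,0,0],"gripper":-1},{"delta_pos":[0,0,0.8],"delta_rot":[0,0,0],"gripper":-1},{"delta_pos":[0,0,0.7],"delta_rot":[0,0,0],"gripper":-1}])

```text
clock: 5.12
ee_pos: [0.5058, 0.1838, 0.0907]
ee_rot: [[-0.976, -0.22, 0.007], [-0.22, 0.976, 0.002], [-0.007, 0.0, -1.0]]
force: [-2.7, -0.6, 8.6]
grip_width: 0.002
```

```bash
python3 - <<'E'
from h import *
delta([.503,.183,.084])
E
```

```text
t 5.12 pos [0.5058 0.1838 0.0907] F [-2.7 -0.6  8.6] w 0.0017585635860957888
tool y yaw 102.70155579903165 tilt [ 0.007  0.002 -1.   ]
delta cm [ 0.3  -0.02  0.66]
```

Emit:
drive_tool(targets=[{"delta_pos":[0.2,0,0.8],"delta_rot":[0,0,0],"gripper":-1},{"delta_pos":[0,0,0.5],"delta_rot":[0,0,0],"gripper":-1}])

```text
clock: 5.38
ee_pos: [0.5065, 0.184, 0.0838]
ee_rot: [[-0.975, -0.22, 0.011], [-0.22, 0.975, 0.002], [-0.011, 0.0, -1.0]]
force: [-16.6, -3.4, 42.1]
grip_width: 0.004
```

Emit:
drive_tool(targets=[{"delta_pos":[0.2,0,-1.5],"delta_rot":[0,0.6,0],"gripper":-1},{"delta_pos":[0.1,0,-1.2],"delta_rot":[0,0,0],"gripper":-1},{"delta_pos":[0,0,0],"delta_rot":[0,0,0],"gripper":-1},{"delta_pos":[0,0,0],"delta_rot":[0,0,0],"gripper":-1}])

```text
clock: 5.88
ee_pos: [0.5047, 0.1836, 0.1123]
ee_rot: [[-0.975, -0.22, 0.004], [-0.22, 0.975, 0.001], [-0.004, -0.0, -1.0]]
force: [-1.2, 0.1, -0.8]
grip_width: 0.002
```

```bash
cat >> h.py <<'E'
def pinlook(f):
    a=look('side'); b=look('top')
    cv2.imwrite('pics/'+f,cv2.resize(a[215:275,280:360,::-1],(800,600),interpolation=cv2.INTER_CUBIC))
    for n in ['plunger_top','pin_top']:
        for c in ['side','top']: print(n,c,[(np.round(x['at'],4),round(x['confidence'],2)) for x in robot.pinpoint(c,n)[:1]])
E
python3 - <<'E'
from h import *
pinlook('p1.png')
delta([.503,.183,.104])
E
```

```text
plunger_top side [(array([0.5051, 0.1849, 0.105 ]), 0.51)]
plunger_top top []
pin_top side []
pin_top top [(array([ 0.4163, -0.014 , -0.0016]), 0.6)]
t 6.17 pos [0.5052 0.1837 0.1128] F [-0.   0.6 -0.2] w 0.004647015176982648
tool y yaw 102.71520967723842 tilt [ 0.005  0.001 -1.   ]
delta cm [ 0.23 -0.01  0.88]
```

View pics/p1.png

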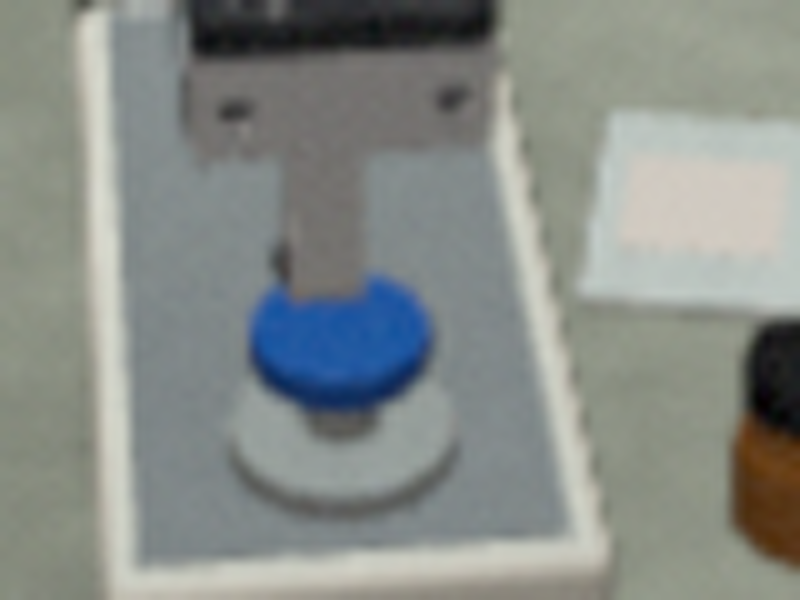

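The cap is back up at (340,335) in the crop, but the fingers hide the pin. Next strokes:

Emit:
drive_tool(targets=[{"delta_pos":[0.2,0,1.0],"delta_rot":[0,0,0],"gripper":-1},{"delta_pos":[0,0,1.0],"delta_rot":[0,0,0],"gripper":-1},{"delta_pos":[0,0,0.9],"delta_rot":[0,0,0],"gripper":-1},{"delta_pos":[0,0,0.4],"delta_rot":[0,0,0],"gripper":-1},{"delta_pos":[0,0,0.2],"delta_rot":[0,0,0],"gripper":-1}])

```text
clock: 6.8
ee_pos: [0.5042, 0.1834, 0.0842]
ee_rot: [[-0.975, -0.221, 0.004], [-0.221, 0.975, 0.0], [-0.004, -0.001, -1.0]]
force: [-5.2, -0.9, 14.2]
grip_width: 0.002
```

Emit:
drive_tool(targets=[{"delta_pos":[0.2,0,-1.5],"delta_rot":[0,0,0],"gripper":-1},{"delta_pos":[0,0,-1.2],"delta_rot":[0,0,0],"gripper":-1},{"delta_pos":[0,0,0],"delta_rot":[0,0,0],"gripper":-1},{"delta_pos":[0,0,0],"delta_rot":[0,0,0],"gripper":-1},{"delta_pos":[0,0,0],"delta_rot":[0,0,0],"gripper":-1}])

```text
clock: 7.42
ee_pos: [0.5013, 0.1828, 0.1101]
ee_rot: [[-0.975, -0.221, 0.003], [-0.221, 0.975, -0.0], [-0.003, -0.001, -1.0]]
force: [0.7, -0.2, 0.5]
grip_width: -0.002
```

Emit:
drive_tool(targets=[{"delta_pos":[0,0,1.0],"delta_rot":[0,0,0],"gripper":-1},{"delta_pos":[0,0,0.9],"delta_rot":[0,0,0],"gripper":-1},{"delta_pos":[0,0,0.8],"delta_rot":[0,0,0],"gripper":-1},{"delta_pos":[0,0,0.4],"delta_rot":[0,0,0],"gripper":-1},{"delta_pos":[0,0,0.3],"delta_rot":[0,0,0],"gripper":-1}])

```text
clock: 8.05
ee_pos: [0.5024, 0.1831, 0.0841]
ee_rot: [[-0.975, -0.222, 0.002], [-0.222, 0.975, -0.001], [-0.001, -0.001, -1.0]]
force: [-8.6, -2.4, 21.0]
grip_width: 0.002
```

Emit:
drive_tool(targets=[{"delta_pos":[0.1,0,-1.5],"delta_rot":[0,0,0],"gripper":-1},{"delta_pos":[0,0,-1.2],"delta_rot":[0,0,0],"gripper":-1},{"delta_pos":[0,0,0],"delta_rot":[0,0,0],"gripper":-1},{"delta_pos":[0,0,0],"delta_rot":[0,0,0],"gripper":-1},{"delta_pos":[0,0,0],"delta_rot":[0,0,0],"gripper":-1}])

```text
clock: 8.68
ee_pos: [0.5, 0.1825, 0.1092]
ee_rot: [[-0.975, -0.222, -0.002], [-0.222, 0.975, -0.002], [0.002, -0.001, -1.0]]
force: [-0.5, -0.2, 0.0]
grip_width: 0.005
```

Emit:
drive_tool(targets=[{"delta_pos":[0,0,1.0],"delta_rot":[0,0,0],"gripper":-1},{"delta_pos":[0,0,0.9],"delta_rot":[0,0,0],"gripper":-1},{"delta_pos":[0,0,0.8],"delta_rot":[0,0,0],"gripper":-1},{"delta_pos":[0,0,0.4],"delta_rot":[0,0,0],"gripper":-1},{"delta_pos":[0,0,0.3],"delta_rot":[0,0,0],"gripper":-1}])

```text
clock: 9.3
ee_pos: [0.5012, 0.1828, 0.0841]
ee_rot: [[-0.975, -0.223, -0.003], [-0.223, 0.975, -0.003], [0.003, -0.002, -1.0]]
force: [-8.7, -2.5, 19.9]
grip_width: 0.006
```

Emit:
drive_tool(targets=[{"delta_pos":[0.1,0,-1.5],"delta_rot":[0,0,0],"gripper":-1},{"delta_pos":[0,0,-1.2],"delta_rot":[0,0,0],"gripper":-1},{"delta_pos":[0,0,0],"delta_rot":[0,0,0],"gripper":-1},{"delta_pos":[0,0,0],"delta_rot":[0,0,0],"gripper":-1},{"delta_pos":[0,0,0],"delta_rot":[0,0,0],"gripper":-1}])

```text
clock: 9.93
ee_pos: [0.4989, 0.1823, 0.1092]
ee_rot: [[-0.975, -0.222, -0.006], [-0.222, 0.975, -0.003], [0.007, -0.002, -1.0]]
force: [-0.1, 0.1, -1.0]
grip_width: 0.005
```

Emit:
drive_tool(targets=[{"delta_pos":[-0.3,0,1.0],"delta_rot":[0,-0.4,0],"gripper":-1},{"delta_pos":[0,0,0.9],"delta_rot":[0,0,0],"gripper":-1},{"delta_pos":[0,0,0.8],"delta_rot":[0,0,0],"gripper":-1},{"delta_pos":[0,0,0.4],"delta_rot":[0,0,0],"gripper":-1},{"delta_pos":[0,0,0.3],"delta_rot":[0,0,0],"gripper":-1}])

```text
clock: 10.55
ee_pos: [0.5022, 0.1831, 0.0841]
ee_rot: [[-0.975, -0.224, -0.002], [-0.224, 0.975, -0.003], [0.003, -0.003, -1.0]]
force: [-8.6, -1.9, 20.4]
grip_width: 0.003
```

Emit:
drive_tool(targets=[{"delta_pos":[0.1,0,-1.5],"delta_rot":[0,0,0],"gripper":-1},{"delta_pos":[0,0,-1.5],"delta_rot":[0,0,0],"gripper":-1},{"delta_pos":[0,0,-6],"delta_rot":[0,0,0],"gripper":-1},{"delta_pos":[0,0,-6],"delta_rot":[0,0,0],"gripper":-1},{"delta_pos":[0,0,-4],"delta_rot":[0,0,0],"gripper":-1},{"delta_pos":[0,0,0],"delta_rot":[0,0,0],"gripper":-1}])

```text
clock: 11.3
ee_pos: [0.5005, 0.1832, 0.2761]
ee_rot: [[-0.975, -0.223, -0.007], [-0.223, 0.975, -0.004], [0.008, -0.002, -1.0]]
force: [0.4, -0.1, 0.0]
grip_width: 0.004
```

```bash
python3 - <<'E'
from h import *
pinlook('p5.png')
for n in ['valve_tip','pin_collar']:
  for c in ['side','top']: print(n,c,[(np.round(x['at'],4),round(x['confidence'],2)) for x in robot.pinpoint(c,n)[:1]])
O=np.array([.5195,.103]); T=pose(O,np.radians(11.6))
for h in [.066,.080,.092,.098]: print(h,(proj('side',T((0,0,h)))-[280,215])*10)
delta([.503,.183,.25])
E
```

```text
plunger_top side [(array([0.504 , 0.1823, 0.1031]), 0.5)]
plunger_top top [(array([0.5067, 0.1821, 0.1028]), 0.41)]
pin_top side [(array([0.52  , 0.1011, 0.0956]), 0.51)]
pin_top top []
valve_tip side [(array([0.5177, 0.0095, 0.1625]), 0.64)]
valve_tip top [(array([0.5187, 0.014 , 0.158 ]), 0.53)]
pin_collar side [(array([0.5202, 0.1052, 0.066 ]), 0.87)]
pin_collar top [(array([0.5212, 0.106 , 0.0684]), 0.79)]
0.066 [[314.59558143 243.92267744]]
0.08 [[313.52968588 203.08709853]]
0.092 [[312.6044058  167.63864607]]
0.098 [[312.13766769 149.75741851]]
t 11.8 pos [0.498  0.1826 0.2717] F [-0.2  0.5  0.3] w 0.00592700408620345
tool y yaw 102.90122754828882 tilt [-0.016 -0.006 -1.   ]
delta cm [-0.53 -0.07  2.16]
```

View pics/p5.png

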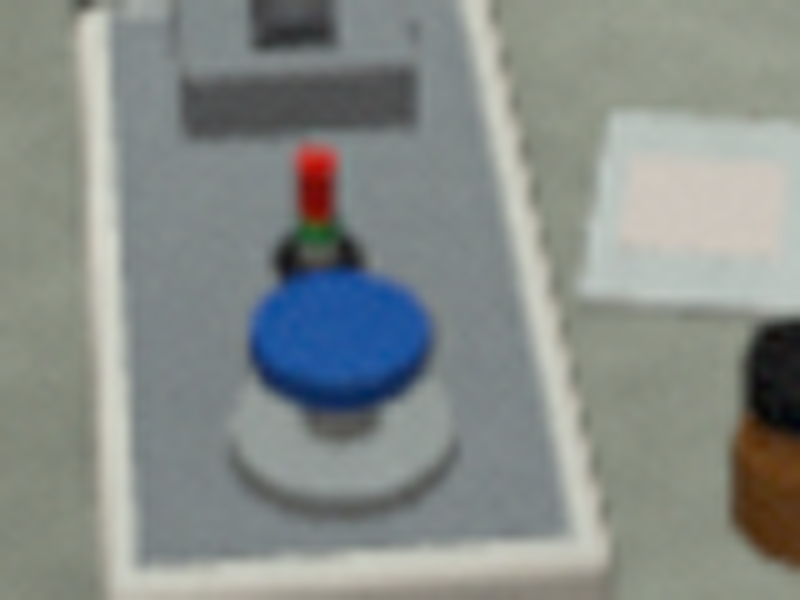

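The pin at (316,150–260) is out, with red, the green band and steel all showing above the collar. One more stroke will confirm it's at its stop.

Emit:
drive_tool(targets=[{"delta_pos":[-0.5,0,6],"delta_rot":[0,-0.9,0],"gripper":-1},{"delta_pos":[0,0,6],"delta_rot":[0,0,0],"gripper":-1},{"delta_pos":[0,0,2.5],"delta_rot":[0,0,0],"gripper":-1},{"delta_pos":[0,0,0],"delta_rot":[0,0,0],"gripper":-1},{"delta_pos":[0,0,0],"delta_rot":[0,0,0],"gripper":-1}])

```text
clock: 12.42
ee_pos: [0.5045, 0.1837, 0.1248]
ee_rot: [[-0.975, -0.223, 0.005], [-0.223, 0.975, -0.001], [-0.005, -0.002, -1.0]]
force: [0.3, 1.4, -0.1]
grip_width: 0.004
```

Emit:
drive_tool(targets=[{"delta_pos":[0,0,1.3],"delta_rot":[0,0,0],"gripper":-1},{"delta_pos":[0,0,1.2],"delta_rot":[0,0,0],"gripper":-1},{"delta_pos":[0,0,1.0],"delta_rot":[0,0,0],"gripper":-1},{"delta_pos":[0,0,0.8],"delta_rot":[0,0,0],"gripper":-1},{"delta_pos":[0,0,0.4],"delta_rot":[0,0,0],"gripper":-1},{"delta_pos":[0,0,0.3],"delta_rot":[0,0,0],"gripper":-1}])

```text
clock: 13.18
ee_pos: [0.5084, 0.1845, 0.084]
ee_rot: [[-0.974, -0.224, 0.011], [-0.224, 0.975, -0.001], [-0.011, -0.003, -1.0]]
force: [-9.2, -2.5, 22.7]
grip_width: 0.004
```

Emit:
drive_tool(targets=[{"delta_pos":[0.1,0,-1.5],"delta_rot":[0,0,0],"gripper":-1},{"delta_pos":[0,0,-1.5],"delta_rot":[0,0,0],"gripper":-1},{"delta_pos":[0,0,-6],"delta_rot":[0,0,0],"gripper":-1},{"delta_pos":[0,0,-6],"delta_rot":[0,0,0],"gripper":-1},{"delta_pos":[0,0,-4],"delta_rot":[0,0,0],"gripper":-1},{"delta_pos":[0,0,0],"delta_rot":[0,0,0],"gripper":-1},{"delta_pos":[0,0,0],"delta_rot":[0,0,0],"gripper":-1}])

```text
clock: 14.05
ee_pos: [0.5046, 0.1843, 0.2785]
ee_rot: [[-0.975, -0.224, 0.01], [-0.224, 0.975, -0.001], [-0.01, -0.003, -1.0]]
force: [-0.4, 0.1, 0.2]
grip_width: 0.004
```

```bash
python3 - <<'E'
from h import *
pinlook('p6.png')
A,B=[cv2.imread(f'pics/p{i}.png')[100:280,250:380].astype(int) for i in (5,6)]
for X in (A,B):
  m=(X[:,:,2]>120)&(X[:,:,1]<60); ys,xs=np.nonzero(m); print('red rows',ys.min()+100,ys.max()+100,'cy',ys.mean()+100)
print('meandiff',np.abs(A-B).mean())
# valve: unit frame; approach behind the ball on its -x side
T=pose((.5195,.103),np.radians(11.6))
print('pivot',T((0,-.09,.082)))
for r in (-.07,-.04,0,.03): print(r,T((r,-.09,.15)))
delta(T((-.085,-.09,.25)))
E
```

```text
plunger_top side [(array([0.5052, 0.1836, 0.1054]), 0.56)]
plunger_top top [(array([0.5061, 0.1812, 0.1001]), 0.37)]
pin_top side [(array([0.5184, 0.1033, 0.094 ]), 0.53)]
pin_top top []
red rows 156 212 cy 171.23116219667943
red rows 156 212 cy 170.3469910371319
meandiff 1.6737037037037037
pivot [0.53759701 0.01483823 0.082     ]
-0.07 [0.46902675 0.00076277 0.15      ]
-0.04 [0.498414   0.00679511 0.15      ]
0 [0.53759701 0.01483823 0.15      ]
0.03 [0.56698427 0.02087057 0.15      ]
t 14.35 pos [0.5047 0.1843 0.2785] F [ 0.5  0.6 -0.3] w 0.00792306859524466
tool y yaw 102.94860685858845 tilt [ 0.01  -0.001 -1.   ]
delta cm [  9.11 -17.04   2.82]
```

The pin is unchanged after stroke 6 (red rows 156–212 both times), so it is at its stop. On to the valve.

Emit:
drive_tool(targets=[{"delta_pos":[2.3,-4.25,0],"delta_rot":[0,0.6,0],"gripper":-1},{"delta_pos":[2.3,-4.25,0],"delta_rot":[0,0,0],"gripper":-1},{"delta_pos":[2.3,-4.25,0],"delta_rot":[0,0,0],"gripper":-1},{"delta_pos":[2.3,-4.25,0],"delta_rot":[0,0,0],"gripper":-1},{"delta_pos":[0,0,0],"delta_rot":[0,0,0],"gripper":-1},{"delta_pos":[0,0,0],"delta_rot":[0,0,0],"gripper":-1}])

```text
clock: 15.1
ee_pos: [0.4506, -0.0062, 0.2745]
ee_rot: [[-0.974, -0.226, -0.007], [-0.226, 0.974, -0.003], [0.008, -0.001, -1.0]]
force: [0.4, 0.8, -0.1]
grip_width: 0.002
```

```bash
python3 - <<'E'
from h import *
T=pose((.5195,.103),np.radians(11.6))
delta(T((-.085,-.09,.147)))
E
```

```text
t 15.1 pos [ 0.4506 -0.0062  0.2745] F [ 0.4  0.8 -0.1] w 0.00161323905038941
tool y yaw 103.05653143211441 tilt [-0.007 -0.003 -1.   ]
delta cm [-0.56  0.31 12.75]
```

Emit:
drive_tool(targets=[{"delta_pos":[0,0.3,4],"delta_rot":[0,-0.4,0],"gripper":-1},{"delta_pos":[0,0,4],"delta_rot":[0,0,0],"gripper":-1},{"delta_pos":[0,0,4],"delta_rot":[0,0,0],"gripper":-1},{"delta_pos":[0,0,0.5],"delta_rot":[0,0,0],"gripper":-1},{"delta_pos":[0,0,0],"delta_rot":[0,0,0],"gripper":-1}])

```text
clock: 15.72
ee_pos: [0.4528, 0.0024, 0.1479]
ee_rot: [[-0.972, -0.235, 0.004], [-0.235, 0.972, 0.0], [-0.004, -0.001, -1.0]]
force: [0.3, -0.8, 0.1]
grip_width: 0.004
```

```bash
python3 - <<'E'
from h import *
T=pose((.5195,.103),np.radians(11.6))
look('side');look('top')
for c in ['side','top']: print(c,[(np.round(x['at'],4),round(x['confidence'],2)) for x in robot.pinpoint(c,'valve_tip')[:1]])
delta(T((.017,-.09,.147)))
E
```

```text
side [(array([0.5184, 0.0102, 0.1607]), 0.64)]
top [(array([0.5175, 0.0082, 0.1591]), 0.52)]
t 15.93 pos [0.4535 0.0016 0.1489] F [-0.1  0.8  0.7] w 0.007483753283694832
tool y yaw 103.52007381255854 tilt [ 0.006 -0.    -1.   ]
delta cm [-10.18  -0.73   0.26]
```

Emit:
drive_tool(targets=[{"delta_pos":[-1.5,-0.1,0.1],"delta_rot":[0,0,0.8],"gripper":-1},{"delta_pos":[-1.5,-0.1,0.1],"delta_rot":[0,0,0.8],"gripper":-1},{"delta_pos":[-1.2,-0.1,0],"delta_rot":[0,0,0],"gripper":-1},{"delta_pos":[-1.2,-0.1,0],"delta_rot":[0,0,0],"gripper":-1},{"delta_pos":[-1.2,0,0],"delta_rot":[0,0,0],"gripper":-1},{"delta_pos":[-1.2,0,0],"delta_rot":[0,0,0],"gripper":-1}])

```text
clock: 16.68
ee_pos: [0.5372, 0.0146, 0.1496]
ee_rot: [[-0.979, -0.204, 0.009], [-0.204, 0.979, -0.001], [-0.009, -0.003, -1.0]]
force: [-1.8, 1.3, -1.0]
grip_width: 0.007
```

```bash
python3 - <<'E'
from h import *
T=pose((.5195,.103),np.radians(11.6))
delta(T((.017,-.09,.147)))
E
```

```text
t 16.68 pos [0.5372 0.0146 0.1496] F [-1.8  1.3 -1. ] w 0.007437360571145345
tool y yaw 101.75926475044803 tilt [ 0.009 -0.001 -1.   ]
delta cm [-1.74  0.01  0.28]
```

Emit:
drive_tool(targets=[{"delta_pos":[-0.7,0,0.3],"delta_rot":[0,0,0],"gripper":-1},{"delta_pos":[-0.6,0,0.1],"delta_rot":[0,0,0],"gripper":-1},{"delta_pos":[-0.5,0,0],"delta_rot":[0,0,0],"gripper":-1}])

```text
clock: 17.05
ee_pos: [0.5556, 0.0187, 0.1445]
ee_rot: [[-0.979, -0.204, 0.007], [-0.204, 0.979, -0.001], [-0.007, -0.002, -1.0]]
force: [-1.4, -0.7, -0.5]
grip_width: 0.003
```

Emit:
drive_tool(targets=[{"delta_pos":[-0.4,0,0],"delta_rot":[0,0,0],"gripper":-1},{"delta_pos":[-0.3,0,0],"delta_rot":[0,0,0],"gripper":-1}])

```text
clock: 17.3
ee_pos: [0.5559, 0.0189, 0.1441]
ee_rot: [[-0.979, -0.205, -0.01], [-0.205, 0.979, -0.004], [0.011, -0.002, -1.0]]
force: [-8.5, -1.8, 6.5]
grip_width: 0.006
```

Emit:
drive_tool(targets=[{"delta_pos":[-0.5,0,0],"delta_rot":[0,0,0],"gripper":-1},{"delta_pos":[-0.3,0,0],"delta_rot":[0,0,0],"gripper":-1}])

```text
clock: 17.55
ee_pos: [0.5557, 0.0189, 0.1443]
ee_rot: [[-0.978, -0.205, -0.029], [-0.205, 0.979, -0.008], [0.03, -0.001, -1.0]]
force: [-7.8, -2.9, 6.2]
grip_width: 0.005
```

Emit:
drive_tool(targets=[{"delta_pos":[2,0,0],"delta_rot":[0,-0.5,0],"gripper":-1},{"delta_pos":[4,0,0],"delta_rot":[0,0,0],"gripper":-1},{"delta_pos":[4,0,0],"delta_rot":[0,0,0],"gripper":-1},{"delta_pos":[1,0,-5],"delta_rot":[0,0,0],"gripper":-1},{"delta_pos":[0,0,-6],"delta_rot":[0,0,0],"gripper":-1},{"delta_pos":[0,0,-4],"delta_rot":[0,0,0],"gripper":-1},{"delta_pos":[0,0,0],"delta_rot":[0,0,0],"gripper":-1}])

```text
clock: 18.42
ee_pos: [0.4467, -0.0031, 0.2993]
ee_rot: [[-0.979, -0.204, -0.018], [-0.204, 0.979, -0.005], [0.019, -0.001, -1.0]]
force: [0.2, 0.0, -0.0]
grip_width: 0.005
```

```bash
python3 - <<'E'
from h import *
st(); a=look('side');b=look('top')
for n in ['valve_tip','pin_top','plunger_top','sample_jar','tube','tube_rack','sachet','spatula']:
  for c in ['side','top']: print(n,c,[(np.round(x['at'],4),round(x['confidence'],2)) for x in robot.pinpoint(c,n)[:1]])
T=pose((.5195,.103),np.radians(11.6)); print('expected',T((.0384,-.09,.1522)), proj('side',T((.0384,-.09,.1522))),proj('top',T((.0384,-.09,.1522))))
for c,im in (('side',a),('top',b)):
  m=cv2.inRange(cv2.cvtColor(im,cv2.COLOR_RGB2HSV),(22,150,120),(32,255,255)); u,v=proj(c,T((.0384,-.09,.1522)))[0].astype(int); w=np.zeros_like(m); w[v-15:v+16,u-15:u+16]=1; ys,xs=np.nonzero(m*w); print(c,'yellow',xs.mean(),ys.mean(),len(xs))
cv2.imwrite('pics/e.png',np.hstack([cv2.resize(x[150:310,u0:u0+160,::-1],(400,400),interpolation=cv2.INTER_CUBIC) for x,u0 in ((a,240),(b,220))]))
E
```

```text
t 18.43 pos [ 0.4467 -0.0031  0.2993] F [ 0.2  0.  -0. ] w 0.004672519729476737
valve_tip side [(array([0.5754, 0.0226, 0.1538]), 0.62)]
valve_tip top [(array([0.5782, 0.027 , 0.152 ]), 0.55)]
pin_top side [(array([0.5163, 0.105 , 0.0979]), 0.56)]
pin_top top []
plunger_top side [(array([0.5037, 0.1834, 0.1038]), 0.47)]
plunger_top top [(array([0.5042, 0.1812, 0.1023]), 0.5)]
sample_jar side [(array([ 3.771e-01,  1.258e-01, -2.000e-04]), 0.6)]
sample_jar top [(array([ 0.3775,  0.1274, -0.001 ]), 0.41)]
tube side [(array([0.4771, 0.3221, 0.0133]), 0.48)]
tube top [(array([0.4781, 0.3286, 0.0176]), 0.57)]
tube_rack side [(array([ 0.4773,  0.3272, -0.0029]), 0.64)]
tube_rack top [(array([ 0.4757,  0.3278, -0.0053]), 0.65)]
sachet side [(array([ 0.4163, -0.0213,  0.0006]), 0.74)]
sachet top [(array([ 0.4152, -0.0157,  0.001 ]), 0.56)]
spatula side [(array([ 0.6594,  0.134 , -0.0018]), 0.83)]
spatula top [(array([ 6.599e-01,  1.391e-01, -6.000e-04]), 0.69)]
expected [0.5752127  0.02255962 0.1522    ] [[295.83355959 197.43839309]] [[312.1184628  182.52598427]]
side yellow 294.82978723404256 197.9787234042553 47
top yellow 311.625 182.1 40
```

View pics/e.png

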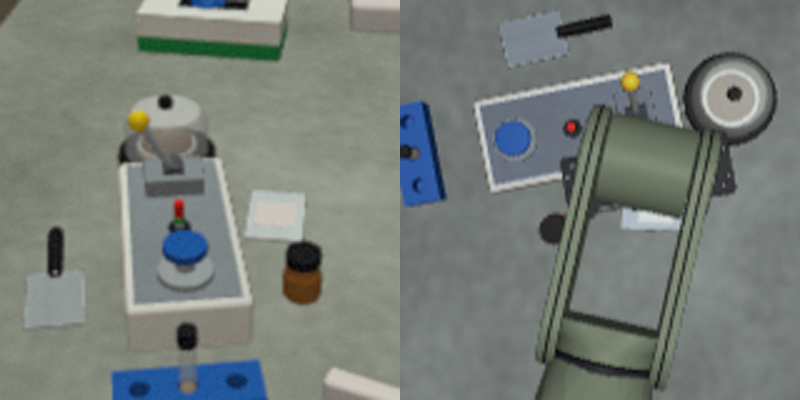

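The final crops show the ball over on the far side, at (138,120) in the side view and (630,82) in the top view, where the stop should put it. The pin is out, the plunger is up, and the bystanders haven't moved.

```bash
python3 -c "
from h import *
print(robot.close_job())"
```

```text
the job is handed in; nothing more can be done
None
```

I pumped the plunger six full strokes and pushed the valve lever over to its far stop. I then withdrew the arm and handed the job in at about 18.4 s, with no contact force on the tool.

- **Pin:** it looks fully out, with steel showing under the green band. It did not rise between strokes five and six: the red rows in the picture were identical. The network's estimates of the pin top were 94 to 98 mm, against 98 mm expected, which is within its 4 mm accuracy.
- **Valve:** the arm pressed the lever against its stop with about 8 N. Afterwards the ball lay within about 1 pixel of its expected end position in both cameras.
- **Plunger and other things:** the plunger is back up. The jar, tube, rack, sachet and spatula are where they were, to within the network's accuracy. I did not re-measure the glove box, towel pack and spray bottle.
- **Force:** the first stroke was firmer than intended, with the fingertips pressing at about 45 N in all (42 N of it downward). The later strokes read 14 to 23 N downward.
- **Checks that failed or disagreed:** the top camera never found the pin top correctly. One early fit of the unit's angle was thrown off by a false detection, so I didn't use it.

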